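# Pry up the hinged fixture plate and slip a spacer under it

## Robot

A 6-joint arm with a two-finger parallel gripper is mounted at the origin on the work surface. World frame = base frame: x ahead of the robot, y to its left, z up, the work surface at z = 0. Lengths are in m, angles in degrees, forces in N, time in s.
With the tool pointing down it reaches from about 0.325 to 0.85 m from the base axis. Payload 15.5 kg.
Tool frame: the origin (TCP) lies midway between the tips of the shut fingers; the grasp point (between the pads) lies 19 mm behind it; y points along the fingers, x is the direction in which the jaws open and shut, and the axes are right-handed (so a half turn about y gives the same grasp; the last joint's range is limited). The gripper opens to 91 mm and grips with 3 to 60 N. Pads are 32 mm wide; open, the fingers measure 118 mm over their backs; the gripper's body (76 mm by 178 mm) begins 60 mm behind the grasp point.
Start: joints at [65.403, 28.281, 77.091, -0, 74.628, -5.472], TCP at [0.205, 0.591, 0.214] pointing down, gripper open.
Joint ranges: [-166.48, 166.48], [-47.26, 123.95], [12.59, 153.08], [-70.14, 250.14], [6.76, 159.57], [-176.63, 176.63]. Speed limits (degrees/s): [108.29, 108.29, 147.25, 172.46, 172.46, 172.46].

## Interface

Orientations are given as a 3x3 rotation matrix whose columns are the frame's x, y, z axes.
In Python, from bench import ctrl gives the robot as it stands. The module is installed in compiled form; this text tells all that it offers. Calls block until the motion is done:
- ctrl.goto(position, orientation): joint-space move of the TCP to a pose.
- ctrl.move_l(position, vel=0.15, ori=None, contact_N=None): straight line of the TCP; ori=None keeps the orientation; vel is the mean speed in m/s. With contact_N (N) it stops when the force on the tool has changed by that much, and returns True; else False.
- ctrl.movej(angles): joint-space move.
- ctrl.command_gripper(opening): opening from 0.0 (shut) to 1.0 (fully open); the grip force is fixed at half the most; returns when the fingers have stopped.
- ctrl.sleep(seconds).
- ctrl.ik(position, orientation): joint angles nearest the present ones, or None.
- ctrl.read_camera(name): name is "scene" or "top" or "wrist"; returns the picture (384x512x3 uint8, blue, green, red); there is no depth.
- ctrl.camera_params(name): a dict with "fx", "fy", "cx", "cy" (pixels), "pose" (4x4, takes a point from camera to world coordinates); the wrist camera has in their place "T_tool_cam" (4x4, takes a point from camera to tool coordinates, whose origin is the TCP and whose axes are the tool frame's). Camera axes: x right, y up, looking along -z (the intrinsics and any distortion apply to the point x, -y, -z); pixel columns grow to the right and rows downward; lengths in m; the calibration is good to about 2 mm. A picture is of the moment at which its call begins: read the wrist's pose just before it. camera_params takes no time and is no camera call.
A pose or a line that the arm cannot do raises ctrl.MotionError and nothing moves.
- ctrl.sign_off(): hands the job in, once; it reports no verdict.
Readings, each from a call of its own:
- ctrl.current_t(): time.
- ctrl.current_q(): joint angles.
- ctrl.current_dq(): joint speeds.
- ctrl.current_effort(): joint torques, N m.
- ctrl.current_tool_pos(): TCP position.
- ctrl.current_eef_rot(): TCP orientation.
- ctrl.current_contact_force(): force on the tool from outside, world axes, zero at the start.
- ctrl.current_wrist_torque(): the same for the moment, N m.
- ctrl.current_grip_width(): opening from 0.0 (shut) to 1.0 (fully open).
Only numpy, scipy, OpenCV 4.12 (cv2) and the standard library are available. Lean on these libraries where they do the work, as an engineer would, in place of code of your own. Each camera call takes 0.05 s, during which the arm holds its last target.

## Task

Hold the pry bar with its blade across the ridge of the fulcrum block and its toe under the free edge of the hinged plate, and lever the plate up well clear of the spacer's thickness; the stiff hinge keeps it up. Then slide the steel spacer in flat on the granite ledge from the side nearest the robot, squarely, close to the free edge, until about half of its length is under the plate. Lay the bar back on the bench, press the plate gently down until it rests on the spacer, and leave the other things on the bench alone.

Things in the scene. Friction and masses are not known exactly. Their poses are not given: they have to be found in the camera images.
- granite: Fixed dark granite block, 200 (its x) x 230 (its y) x 70 mm high; origin at the centre of its underside, x away from the robot, y to the left, yawed up to 0.2 rad. The strip of its top at x from -100 to -25 mm is a bare ledge on the robot's side; the hinged plate covers x from -25 to +85 mm. A brass stud 14 mm high, 10 mm thick stands under the plate at x = 78, y = -92 mm.
- hinge_mid (a point): Middle of the plate's hinge axis, at granite x = +30, y = +75, z = 92 mm; the axis runs along the granite's x. The aluminium plate, 110 (x) x 180 (y) x 16 mm, reaches from here to its free edge at granite y = -105 mm; the axis lies at its mid-thickness. When down it is level, its underside 14 mm above the granite. A 6 mm strip lies on top near the hinge.
- plate (a joint): Angle of the hinged plate: 0 lying down, growing as its free edge rises, at most 0.30 rad. The hinge is stiff (1.7 N m friction), the plate heavy (about 1.2 kg, varies): it stays where it is left, takes some 13 to 18 N upward at the free edge to raise and 2 to 6 N downward to lower. The spacer passes below it from about 0.11 rad, easily at 0.14 rad.
- free_edge (a point): Midpoint of the lower edge of the plate's free (right-hand, granite -y) end; 180 mm from the hinge.
- fulcrum: Fixed steel fulcrum block standing on the bench just right of the granite, 50 (x) x 30 (y) mm, 76 mm high with a rounded ridge (radius 8 mm) along its x on top; origin at the centre of its underside, axes roughly as the granite's.
- ridge (a point): Middle of the top line of the fulcrum's ridge, 76 mm above the bench, 6 mm above the granite top, 32 to 42 mm to the right of the plate's free edge.
- bar: Loose pry bar 210 mm long, 0.3 kg, lying flat; origin on its underside, its x axis points to the toe. From x = -100 to 0 mm a black handle 20 mm wide and 22 mm high; from 0 to 60 mm a steel blade 14 mm wide, 6 mm thick; from 60 to 110 mm the toe, 14 mm wide, 4.5 mm thick. The underside is one flat plane (z = 0). Balance point near x = -18 mm.
- toe (a point): Tip of the pry bar (x = 110 mm in the bar), mid-thickness.
- spacer: Loose plain steel-grey spacer block 120 (its x) x 30 (its y) x 26 mm high, 0.3 kg, lying on the bench left of the granite; origin at the centre of its underside.
- spacer_end_a (a point): Centre of the spacer's end face at its x = +60 mm.
- spacer_end_b (a point): Centre of the spacer's end face at its x = -60 mm.
- case: Bystander: blue plastic case about 92 x 62 x 42 mm; origin at the centre of its underside.
- mouse: Bystander: black computer mouse 100 x 58 x 31 mm; origin at the centre of its underside.
- weight: Bystander: brass knobbed weight, 48 mm in diameter, 80 mm high; origin at the centre of its underside.
Not all that is in view belongs to the job. Of the things shaped like the bar, the black one is meant. Leave any green look-alike of the spacer alone.

How it is judged (in metres and radians):
On the way, in this order (a step that is already met when the one before it is completed fails the run):
1. the bar, bearing on the fulcrum's ridge, holds the plate levered up by at least 0.08 rad (value of joint plate above 0.08 rad and contact force between bar and plate above 1.5 N and contact force between bar and fulcrum above 1.5 N), for 0.1 s.
2. the spacer lies flat on the granite, at least 40 mm of its length in under the raised plate, near the free edge (x of any of spacer_end_a, spacer_end_b in the frame of granite above 0.015 m and y of spacer in the frame of granite between -0.105 and -0.035 m and x of spacer in the frame of granite between -0.07 and 0.07 m and angle between the x axis of spacer and the x axis of granite, either way round below 0.3 rad and angle between spacer's own z axis and vertical below 0.06 rad and height (world z) of spacer between 0.066 and 0.076 m), for 0.2 s.
At the end, for the whole second after the job is handed in: Spacer flat on the granite, within 0.3 rad of square, at least 40 mm in under the plate, its centre 0 to 70 mm in from the free edge and 30 to 170 mm from the ledge's outer rim; the plate bears on it (over 0.5 N, 0.05 to 0.16 rad); bar flat on the bench, clear of the plate; all at rest (all of step 2 and contact force between spacer and plate above 0.5 N and value of joint plate between 0.05 and 0.16 rad and height (world z) of bar below 0.012 m and angle between bar's own z axis and vertical below 0.1 rad and contact force between bar and plate below 0.05 N and linear speed of each of spacer, bar below 0.02 m/s); the robot touches nothing.
It fails at once if a bystander is moved more than 30 mm (distance of any of case, mouse, weight from where it was at the start of the episode above 0.03 m).
It fails at once if the arm presses on the plate with more than 40 N (contact force between the arm and plate above 40 N).
It fails at once if the fingers press on the plate with more than 40 N (contact force between the fingers and plate above 40 N).
It also fails if it takes over 72 s, if anything falls off the work surface, if the arm or the gripper's body presses on something with over 40 N, if the wrist force passes 120 N, or if a joint passes its speed limit or range.

## Working session

There is one attempt and no reset: what is moved stays moved. The work goes in short steps, each a Python script; the robot and the scene stay as the last script left them, time stands still between calls to the robot, and variables do not carry over. Pictures are saved under pics/ and viewed, and the job is handed in when it is done.

```bash
mkdir -p pics; ls; python3 - <<'E'
from bench import ctrl
import cv2,numpy as np
np.set_printoptions(precision=4,suppress=True)
for n in("scene","top","wrist"):
    cv2.imwrite(f"pics/a_{n}.png",ctrl.read_camera(n)); print(n,ctrl.camera_params(n))
print(ctrl.current_t(),ctrl.current_tool_pos(),ctrl.current_eef_rot())
E
```

```text
pics
scene {'fx': 465.51885827133896, 'fy': 465.51885827133896, 'cx': 250.16380644260107, 'cy': 183.7598604326219, 'pose': array([[ 0.8514, -0.4132,  0.3231,  1.0566],
       [ 0.5245,  0.6703, -0.5249, -0.8562],
       [ 0.0004,  0.6164,  0.7874,  1.451 ],
       [ 0.    ,  0.    ,  0.    ,  1.    ]])}
top {'fx': 383.70475078589084, 'fy': 383.70475078589084, 'cx': 255.1726131721858, 'cy': 195.46265268911674, 'pose': array([[ 0.008 ,  0.9846, -0.1744,  0.3225],
       [-1.    ,  0.0072, -0.0057,  0.0273],
       [-0.0044,  0.1744,  0.9847,  1.1139],
       [ 0.    ,  0.    ,  0.    ,  1.    ]])}
wrist {'fx': 317.74288669742515, 'fy': 317.74288669742515, 'cx': 255.8292746583309, 'cy': 188.71693538711733, 'T_tool_cam': array([[ 1.    ,  0.0005, -0.0001,  0.0003],
       [-0.0003,  0.2513, -0.9679, -0.1704],
       [-0.0004,  0.9679,  0.2513,  0.071 ],
       [ 0.    ,  0.    ,  0.    ,  1.    ]])}
0.15 [0.2046 0.5903 0.2135] [[ 0.3276 -0.0004 -0.9448]
 [ 0.9448 -0.0008  0.3276]
 [-0.0008 -1.      0.0001]]
```

View pics/a_scene.png

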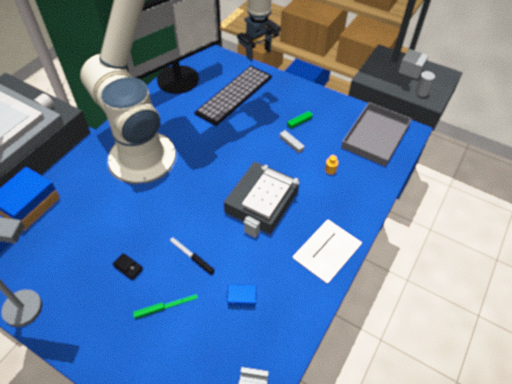

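View pics/a_top.png

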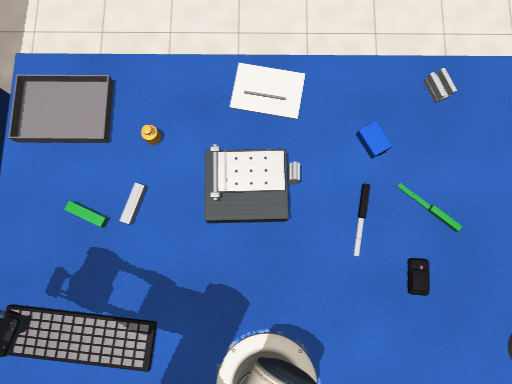

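View pics/a_wrist.png

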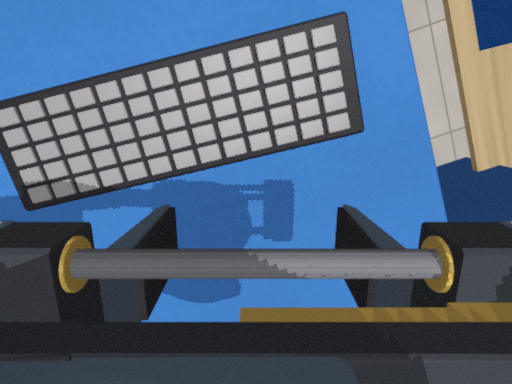

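```bash
cat > h.py <<'E'
import cv2,numpy as np
np.set_printoptions(precision=4,suppress=True)
def ray(uv,P,T=None):
    T=P["pose"] if T is None else T
    d=np.array([(uv[0]-P["cx"])/P["fx"],-(uv[1]-P["cy"])/P["fy"],-1.0])
    return T[:3,3],T[:3,:3]@d
def onplane(uv,z,P,T=None):
    o,d=ray(uv,P,T); return o+d*(z-o[2])/d[2]
def proj(p,P,T=None):
    T=P["pose"] if T is None else T
    c=T[:3,:3].T@(np.asarray(p,float)-T[:3,3]); return np.array([P["cx"]+P["fx"]*c[0]/-c[2],P["cy"]-P["fy"]*c[1]/-c[2]])
E
python3 - <<'E'
import cv2
im=cv2.imread('pics/a_top.png')
def crop(n,x0,y0,x1,y1,s): cv2.imwrite(f'pics/{n}.png',cv2.resize(im[y0:y1,x0:x1],None,fx=s,fy=s,interpolation=cv2.INTER_NEAREST))
crop('c_gran',195,135,315,230,6); crop('c_bar',330,170,470,270,5); crop('c_sp',55,170,155,240,7)
E
```

```text
(no output)
```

View pics/c_gran.png

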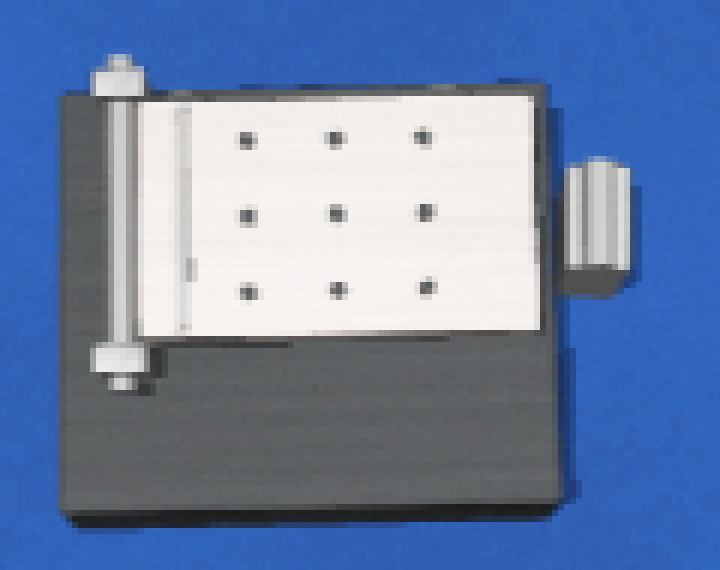

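View pics/c_bar.png

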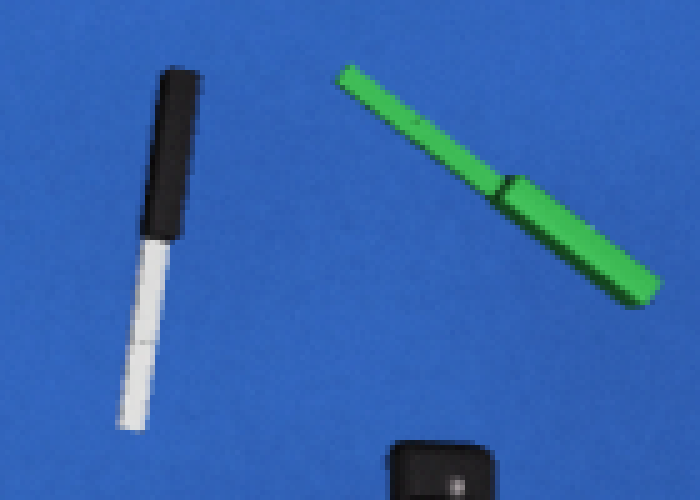

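View pics/c_sp.png

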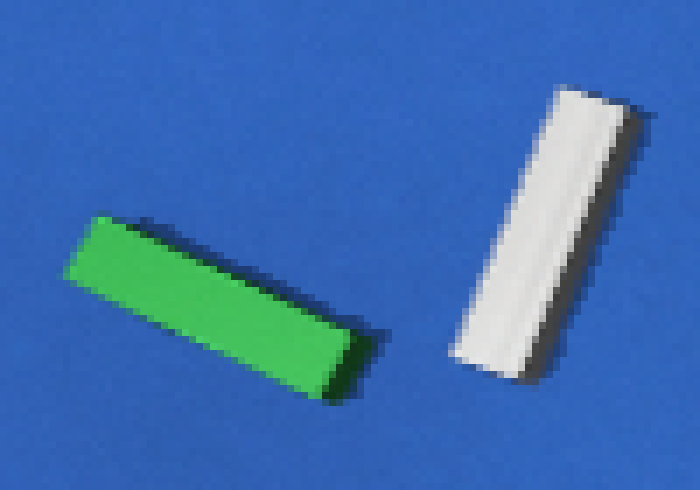

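```bash
python3 - <<'E'
from h import *
from bench import ctrl
P=ctrl.camera_params("top"); im=cv2.imread('pics/a_top.png')
hsv=cv2.cvtColor(im,cv2.COLOR_BGR2HSV)
def c(pt,z,off=(195,135),s=6): return onplane((off[0]+pt[0]/s-.5,off[1]+pt[1]/s-.5),z,P)
g=[c(p,.07) for p in((62,96),(62,512),(560,498),(545,85))]
print("granite",np.array(g)); print("sides",[np.linalg.norm(g[i]-g[(i+1)%4]) for i in range(4)])
ctr=np.mean(g,0); ey=(g[0]+g[1]-g[2]-g[3])/2; ex=(g[0]+g[3]-g[1]-g[2])/2
print("ctr",ctr, "yaw y",np.degrees(np.arctan2(-ey[0],ey[1])),"yaw x",np.degrees(np.arctan2(ex[1],ex[0])))
pl=[c(p,.1) for p in((138,336),(540,331),(533,96))]; print("plate",np.array(pl))
fr=[c(p,.076) for p in((600,160),(597,268))]; print("ridge",np.array(fr))
# bar masks
gray=im.max(2); sat=hsv[...,1]
def rect(mask,z,name):
    cs,_=cv2.findContours(mask.astype(np.uint8),cv2.RETR_EXTERNAL,cv2.CHAIN_APPROX_NONE); k=max(cs,key=cv2.contourArea)
    w=np.array([onplane(p[0],z,P)[:2] for p in k]); r=cv2.minAreaRect((w*1000).astype(np.float32))
    print(name,r); print(cv2.boxPoints(r)); return r
m=np.zeros(gray.shape,bool); m[175:265,340:380]=1
rect(m&(gray<80),.022,"handle"); rect(m&(sat<60)&(gray>120),.006,"blade")
m[:]=0; m[175:230,110:150]=1
rect(m&(sat<60)&(gray>150),.026,"spacer")
E
```

```text
granite [[ 0.6353  0.1765  0.07  ]
 [ 0.4388  0.1704  0.07  ]
 [ 0.4469 -0.0564  0.07  ]
 [ 0.6422 -0.0507  0.07  ]]
sides [np.float64(0.19662799481406215), np.float64(0.22700087840875374), np.float64(0.19539380119941543), np.float64(0.22731518844848167)]
ctr [0.5408 0.06   0.07  ] yaw y 1.8937538832498348 yaw x 1.7257853172828135
plate [[ 0.5149  0.1347  0.1   ]
 [ 0.5185 -0.0456  0.1   ]
 [ 0.6277 -0.0429  0.1   ]]
ridge [[ 0.6043 -0.0756  0.076 ]
 [ 0.5529 -0.0737  0.076 ]]
handle ((503.8006591796875, -278.57879638671875), (22.13477897644043, 100.11808013916016), 80.4771499633789)
[[ 452.6005 -281.2119]
 [ 551.3389 -297.7755]
 [ 555.0009 -275.9457]
 [ 456.2625 -259.3821]]
blade ((401.4112548828125, -263.7110900878906), (14.80833625793457, 109.18865203857422), 80.76123046875)
[[ 346.3364 -262.2541]
 [ 454.1086 -279.7843]
 [ 456.4861 -265.1681]
 [ 348.7139 -247.6379]]
spacer ((491.7095947265625, 388.69873046875), (29.69015121459961, 119.17232513427734), 71.3704605102539)
[[430.5033 393.6661]
 [543.4314 355.5968]
 [552.9159 383.7313]
 [439.9878 421.8007]]
```

```bash
cat >> h.py <<'E'
# --- scene estimates (m)
GC=np.array([.541,.060,0.]); GY=np.radians(1.8)
GR=np.array([[np.cos(GY),-np.sin(GY),0],[np.sin(GY),np.cos(GY),0],[0,0,1.]])
def g2w(p): return GC+GR@np.asarray(p,float)
def w2g(p): return GR.T@(np.asarray(p,float)-GC)
RIDGE=np.array([.5786,-.0747,.076]); 
BARO=np.array([.4557,-.2725,0.]); BARX=np.array([-.987,.160,0]); BARX/=np.linalg.norm(BARX)
def barR(bx):
    bx=np.asarray(bx,float); y=np.cross([0,0,1],bx); y/=np.linalg.norm(y); return np.stack([bx,y,np.cross(bx,y)],1)
XG=-.045; ZG=.003   # grip (TCP) in bar frame
def tool_from_bar(o,R,sgn):
    # sgn=+1: tool x = +bar y
    x=sgn*R[:,1]; y=-R[:,2]; return o+R@np.array([XG,0,ZG]), np.stack([x,y,np.cross(x,y)],1)
def lever(theta,S=.05,clr=0.,back=0.,ridge=None):
    ridge=RIDGE if ridge is None else ridge
    gy=GR[:,1]; bx=gy*np.cos(theta)+np.array([0,0,1])*np.sin(theta); R=barR(bx)
    C=ridge-np.array([0,0,.008]); return C+R[:,2]*.008-S*bx+np.array([0,0,clr])-back*gy, R
E
python3 - <<'E'
from h import *
from bench import ctrl
print(w2g(RIDGE))
for s in(1,-1):
    print(s)
    for nm,(o,R) in dict(pick=(BARO,barR(BARX)),up=(BARO+[0,0,.15],barR(BARX)),l0=lever(0,clr=.0015,back=.09),l1=lever(0),l2=lever(.25),l3=lever(.5)).items():
        p,T=tool_from_bar(o,R,s); print(nm,p,ctrl.ik(p,T))
for yaw in(0,180):
  a=np.radians(yaw)
  # spacer: place pose, jaws along granite y
  x=GR@np.array([0,np.cos(a),0]);y=np.array([0,0,-1.]);T=np.stack([x,y,np.cross(x,y)],1)
  print('sp',yaw,ctrl.ik(g2w([-.06,-.075,.074]),T),ctrl.ik(g2w([-.15,-.075,.12]),T))
E
```

```text
[ 0.0334 -0.1358  0.076 ]
1
pick [ 0.5001 -0.2797  0.003 ] [-35.187   40.1661  95.3923  -0.      44.4416  64.021 ]
up [ 0.5001 -0.2797  0.153 ] [-35.187   27.9378  88.7896   0.      63.2727  64.021 ]
l0 [ 0.5844 -0.2596  0.0805] [-29.2997  37.6491  82.6993  -0.      59.6517 148.9003]
l1 [ 0.5816 -0.1697  0.079 ] [-21.9082  35.5784  87.8875  -0.      56.5341 156.2918]
l2 [ 0.5816 -0.1694  0.0552] [-29.0694  40.2636  84.2964  13.7179  63.5705 142.127 ]
l3 [ 0.5814 -0.1633  0.0321] [-34.5975  46.6773  80.0744  23.8382  72.7128 132.4886]
-1
pick [ 0.5001 -0.2797  0.003 ] [ -35.187    40.1661   95.3923   -0.       44.4416 -115.979 ]
up [ 0.5001 -0.2797  0.153 ] [ -35.187    27.9378   88.7896   -0.       63.2727 -115.979 ]
l0 [ 0.5844 -0.2596  0.0805] [-29.2997  37.6491  82.6993  -0.      59.6517 -31.0997]
l1 [ 0.5816 -0.1697  0.079 ] [-21.9082  35.5784  87.8875  -0.      56.5341 -23.7082]
l2 [ 0.5816 -0.1694  0.0552] [-29.0694  40.2636  84.2964  13.7179  63.5705 -37.873 ]
l3 [ 0.5814 -0.1633  0.0321] [-34.5975  46.6773  80.0744  23.8382  72.7128 -47.5114]
sp 0 [  -9.0743   28.791   105.5422   -0.       45.6667 -100.8743] [ -11.5651   18.6234  114.6925   -0.       46.684  -103.3651]
sp 180 [ -9.0743  28.791  105.5422  -0.      45.6667  79.1257] [-11.5651  18.6234 114.6925  -0.      46.684   76.6349]
```

```bash
python3 - <<'E'
from h import *
from bench import ctrl
p,T=tool_from_bar(BARO,barR(BARX),-1)
ctrl.goto(p+[0,0,.10],T); print(ctrl.current_t())
q=ctrl.current_tool_pos(),ctrl.current_eef_rot()
im=ctrl.read_camera("wrist"); cv2.imwrite("pics/b_wrist.png",im); print(q, ctrl.current_contact_force())
E
```

```text
3.3833
(array([ 0.5004, -0.2792,  0.1031]), array([[ 0.1593,  0.0001, -0.9872],
       [ 0.9872, -0.    ,  0.1593],
       [ 0.    , -1.    , -0.0001]])) [-0.8558  0.4851 -1.205 ]
```

View pics/b_wrist.png

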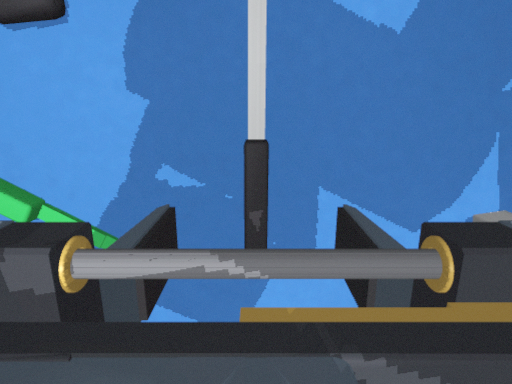

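```bash
python3 - <<'E'
from h import *
from bench import ctrl
P=ctrl.camera_params("wrist"); T=np.eye(4);T[:3,:3]=ctrl.current_eef_rot();T[:3,3]=ctrl.current_tool_pos();T=T@P["T_tool_cam"]
print("origin",onplane((256.5,141),.022,P,T),BARO)
p,To=tool_from_bar(BARO,barR(BARX),-1)
print("touch",ctrl.move_l(p,vel=.1,contact_N=8),ctrl.current_tool_pos())
ctrl.command_gripper(0.0); print(ctrl.current_grip_width(),ctrl.current_t())
ctrl.move_l(p+[0,0,.12],vel=.2)
o,R=lever(0,clr=.06,back=.09); p,To=tool_from_bar(o,R,-1)
ctrl.goto(p,To); print(ctrl.current_t(),ctrl.current_grip_width(),ctrl.current_contact_force())
q=ctrl.current_tool_pos(),ctrl.current_eef_rot(); np.savez("w1.npz",p=q[0],R=q[1])
cv2.imwrite("pics/d_wrist.png",ctrl.read_camera("wrist"));cv2.imwrite("pics/d_top.png",ctrl.read_camera("top"));cv2.imwrite("pics/d_scene.png",ctrl.read_camera("scene")); print(q)
im=cv2.imread("pics/d_top.png")[130:240,190:390];cv2.imwrite("pics/d_topc.png",cv2.resize(im,None,fx=4,fy=4))
im=cv2.imread("pics/d_scene.png")[130:300,150:330];cv2.imwrite("pics/d_scenec.png",cv2.resize(im,None,fx=3.5,fy=3.5))
E
```

```text
origin [ 0.4568 -0.2712  0.022 ] [ 0.4557 -0.2725  0.    ]
touch False [ 0.5004 -0.2799  0.0036]
0.21677732062526592 5.6667
7.8 0.22102017919261652 [ 0.2401 -0.0028 -2.1567]
(array([ 0.584 , -0.2595,  0.1383]), array([[ 0.9995, -0.0011, -0.0325],
       [ 0.0325,  0.0005,  0.9995],
       [-0.001 , -1.    ,  0.0005]]))
```

View pics/d_wrist.png

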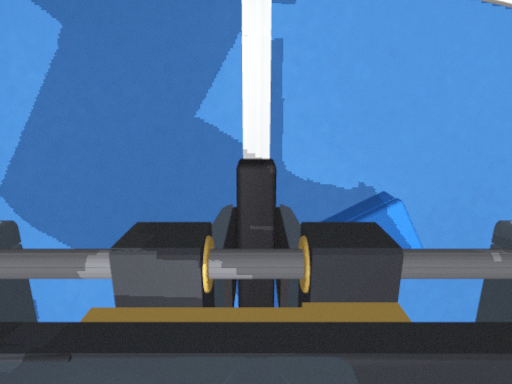

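View pics/d_topc.png

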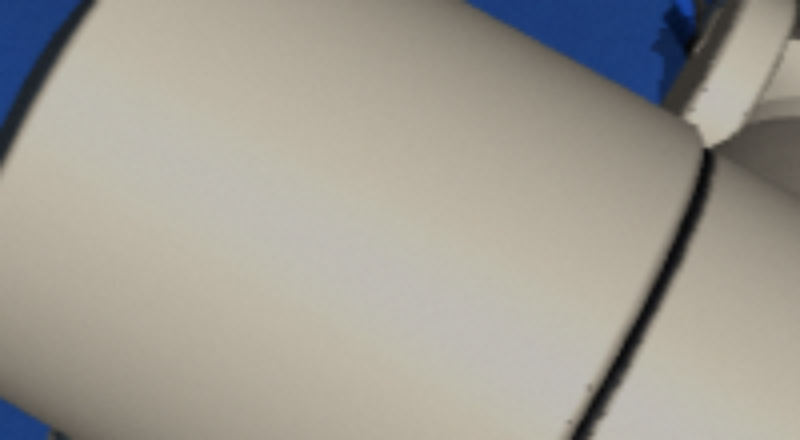

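View pics/d_scenec.png

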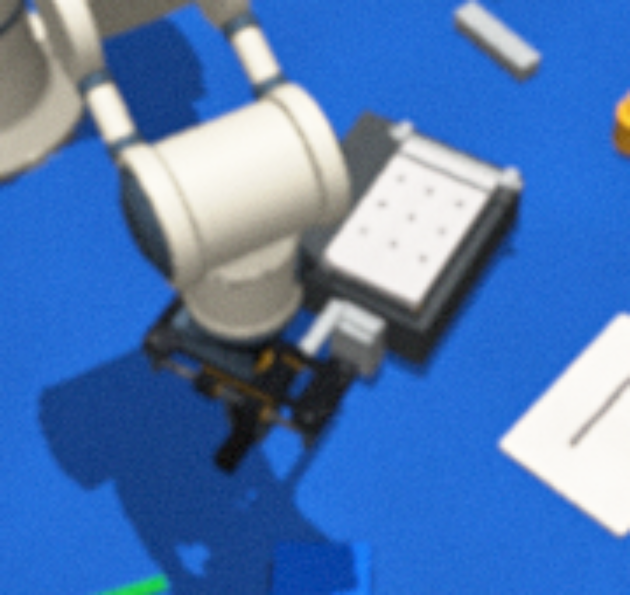

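```bash
python3 - <<'E'
from h import *
from bench import ctrl
P=ctrl.camera_params("wrist"); T=P["T_tool_cam"]
for sag in(0,2,4):
    a=np.radians(sag)
    def bt(x,y,z): # bar->tool (sgn -1), rotation about grip
        dx,dz=x-XG,z-ZG-.012; d=np.array([dx*np.cos(a)+dz*np.sin(a),dz*np.cos(a)-dx*np.sin(a)])
        return np.array([-y,-(d[1]+.012),d[0]])
    print(sag,proj(bt(0,0,.022),P,T),proj(bt(0,.007,.006),P,T)-proj(bt(0,-.007,.006),P,T),[ (proj(bt(x,.007,.006),P,T),(proj(bt(x,.007,.006),P,T)-proj(bt(x,-.007,.006),P,T))[0]) for x in(.03,.05,.06)])
g=cv2.imread("pics/d_wrist.png")
for r in(2,40,80,120,150):
    row=g[r].astype(int); b=np.where((row.min(1)>140)&(row.max(1)-row.min(1)<60))[0]; b=b[(b>200)&(b<300)]; print(r,b.min(),b.max(),b.max()-b.min()+1)
print(g[135:175:2,256].max(1))
E
```

```text
0 [256.0048 162.2866] [-26.3767   0.0083] [(array([242.1883,  98.3885]), np.float64(-27.612653030363532)), (array([241.7308,  56.0689]), np.float64(-28.503022594243532)), (array([241.4907,  33.8689]), np.float64(-28.970092686424692))]
2 [256.0054 161.2922] [-26.1288   0.0082] [(array([242.4106,  99.2334]), np.float64(-27.171023902192132)), (array([242.0277,  57.8704]), np.float64(-27.913328939152052)), (array([241.8283,  36.3297]), np.float64(-28.299901777027685))]
4 [256.006  160.4254] [-25.8852   0.0081] [(array([242.6267, 100.2315]), np.float64(-26.741821596425865)), (array([242.3139,  59.8356]), np.float64(-27.34510425052011)), (array([242.1522,  38.9465]), np.float64(-27.657069352523763))]
2 241 271 31
40 242 270 29
80 242 270 29
120 243 270 28
150 243 269 27
[251 251 251 251 251 250 251 250 251 250 250 215  73  30  34  48  48  58
  63  61]
```

```bash
python3 - <<'E'
from h import *
from bench import ctrl
o,R=lever(-.026,clr=.002,back=.09); p,To=tool_from_bar(o,R,-1)
print(ctrl.move_l(p,vel=.1,ori=To,contact_N=8),ctrl.current_tool_pos()-p)
print("F0",ctrl.current_contact_force())
o,R=lever(-.026,clr=.002); p,To=tool_from_bar(o,R,-1)
print(ctrl.move_l(p,vel=.06,contact_N=6),ctrl.current_tool_pos()-p)
print("F1",ctrl.current_contact_force(),ctrl.current_wrist_torque(),ctrl.current_t())
cv2.imwrite("pics/e_wrist.png",ctrl.read_camera("wrist"));s=ctrl.read_camera("scene")
cv2.imwrite("pics/e_scenec.png",cv2.resize(s[150:270,180:320],None,fx=5,fy=5,interpolation=cv2.INTER_CUBIC))
E
```

```text
False [ 0.0003 -0.0002  0.0005]
F0 [-0.1204 -0.34   -3.0612]
False [ 0.     -0.0003 -0.    ]
F1 [ 0.1304 -0.294  -3.478 ] [-0.1665  0.0482 -0.0277] 10.3083
```

View pics/e_wrist.png

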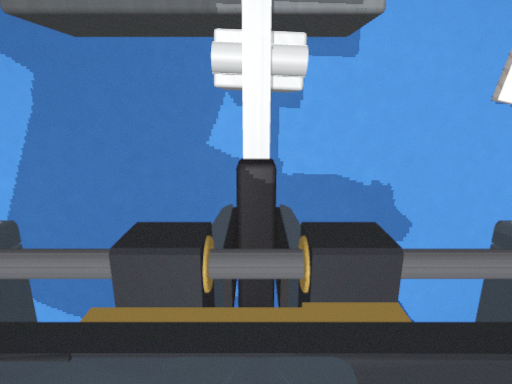

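View pics/e_scenec.png

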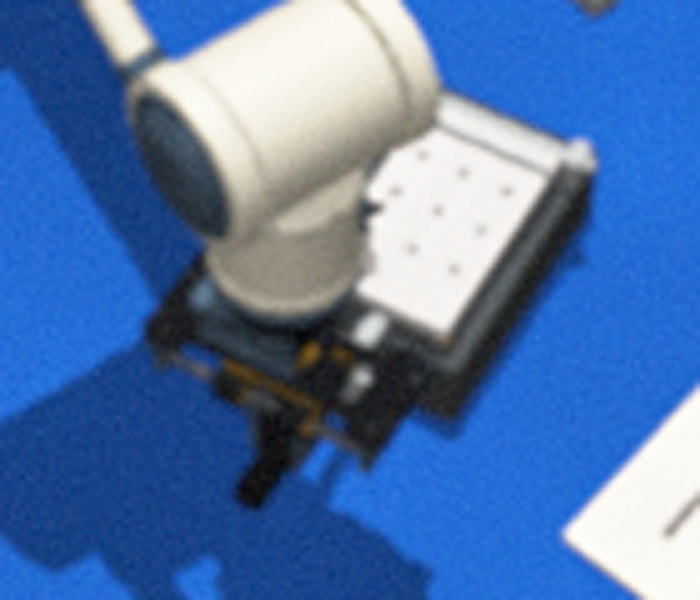

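```bash
python3 - <<'E'
from h import *
from bench import ctrl
S=.04
o,R=lever(-.026,S=S,clr=.002); p,To=tool_from_bar(o,R,-1)
print(ctrl.move_l(p,vel=.06,contact_N=6),ctrl.current_tool_pos()-p)
for th in(.02,.10,.18,.26,.34,.40):
    o,R=lever(th,S=S,clr=.0); p,To=tool_from_bar(o,R,-1)
    ctrl.move_l(p,vel=.04,ori=To)
    print(th,ctrl.current_tool_pos()-p,ctrl.current_contact_force(),ctrl.current_wrist_torque(),ctrl.current_t())
cv2.imwrite("pics/f_wrist.png",ctrl.read_camera("wrist"));s=ctrl.read_camera("scene")
cv2.imwrite("pics/f_scenec.png",cv2.resize(s[150:270,180:320],None,fx=5,fy=5,interpolation=cv2.INTER_CUBIC))
E
```

```text
False [-0.0001  0.0005 -0.    ]
0.02 [-0.     -0.0004 -0.    ] [ 0.4297  0.1289 -1.7234] [-0.0956  0.0369  0.0041] 11.025
0.1 [0.     0.0013 0.0004] [ 1.0054 12.3808  5.3208] [ 2.4255 -0.1319  0.0002] 11.35
0.18 [0.0001 0.0018 0.0007] [ 1.1126 15.0477 11.6907] [ 3.1898 -0.1    -0.014 ] 11.675
0.26 [-0.0001  0.0018  0.0008] [-0.0397 13.6885 13.3921] [ 3.2696  0.0279 -0.021 ] 12.0
0.34 [-0.0002  0.0015  0.0008] [-1.1232 11.5381 13.6396] [ 2.7902  0.2539 -0.016 ] 12.325
0.4 [-0.0002  0.001   0.0007] [-1.3935  6.049  13.4131] [2.0406 0.2825 0.1522] 12.6
```

View pics/f_wrist.png

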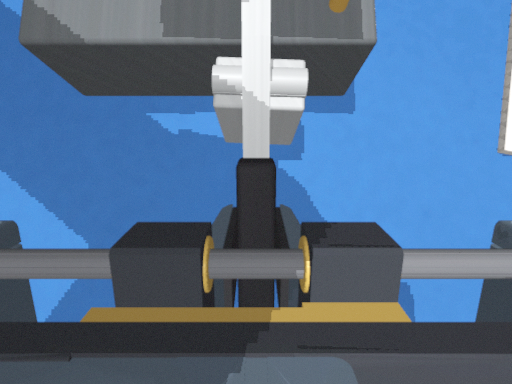

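View pics/f_scenec.png

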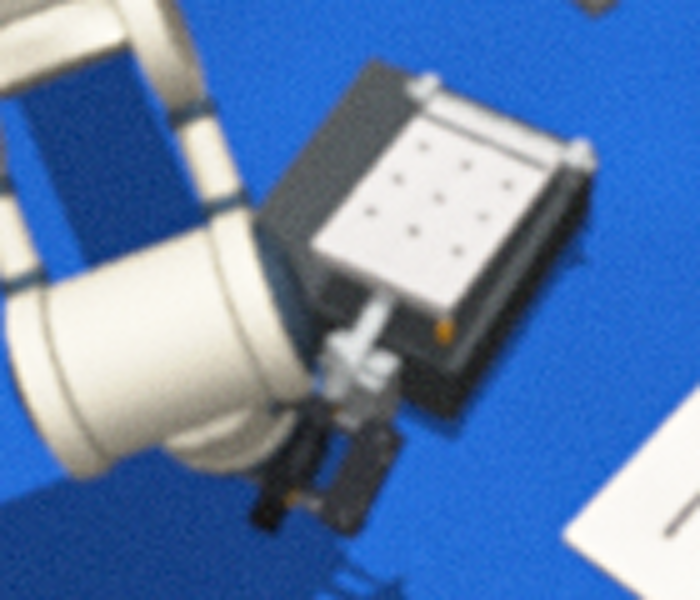

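```bash
python3 - <<'E'
from h import *
from bench import ctrl
P=ctrl.camera_params("scene")
for ph in(0,.1,.12,.14,.16,.18,.2):
    def pt(x,t): return g2w([x,.075-.18*np.cos(ph)-t*np.sin(ph)*-1*-1,.092+.18*np.sin(ph)+t*np.cos(ph)])
    out=[(proj(pt(x,.008),P)-[180,150]+.5)*5 for x in(-.025,.085)]
    print(ph,*out)
# calib: still corners: hinge-side / granite far-left corner
print((proj(g2w([-.1,.115,.07]),P)-[180,150]+.5)*5)
E
```

```text
0 [307.3823 265.6924] [442.7559 329.2484]
0.1 [307.0706 250.7992] [443.6166 314.5978]
0.12 [307.1634 247.5972] [443.938  311.4349]
0.14 [307.3084 244.3234] [444.3096 308.1969]
0.16 [307.506  240.9792] [444.7313 304.885 ]
0.18 [307.7561 237.5657] [445.2031 301.5007]
0.2 [308.0589 234.0844] [445.7251 298.0451]
[368.0592  51.9093]
```

```bash
python3 - <<'E'
from h import *
from bench import ctrl
S=.04
o,R=lever(.455,S=S); p,To=tool_from_bar(o,R,-1)
ctrl.move_l(p,vel=.04,ori=To); ctrl.sleep(.15); print(ctrl.current_contact_force(),ctrl.current_t())
for th,clr in((.30,.0),(.05,.001),(-.0,.003)):
    o,R=lever(th,S=S,clr=clr); p,To=tool_from_bar(o,R,-1)
    ctrl.move_l(p,vel=.08,ori=To); print(th,ctrl.current_contact_force(),ctrl.current_wrist_torque())
o,R=lever(0,S=S,clr=.003,back=.13); p,To=tool_from_bar(o,R,-1)
print(ctrl.move_l(p,vel=.12,contact_N=8),ctrl.current_contact_force(),ctrl.current_t())
cv2.imwrite("pics/g_wrist.png",ctrl.read_camera("wrist"));s=ctrl.read_camera("scene")
cv2.imwrite("pics/g_scenec.png",cv2.resize(s[150:270,180:320],None,fx=5,fy=5,interpolation=cv2.INTER_CUBIC))
E
```

```text
[-2.6846  1.6064  9.373 ] 13.1167
0.3 [-0.2004 -0.6962 -3.4522] [-0.5531  0.0562 -0.024 ]
0.05 [ 0.7716 -0.7911 -3.2432] [-0.2326  0.0563  0.0006]
-0.0 [ 0.2606  0.4593 -2.1324] [-0.1719  0.0497 -0.0195]
False [-0.5557 -1.4622 -3.2604] 15.35
```

View pics/g_wrist.png

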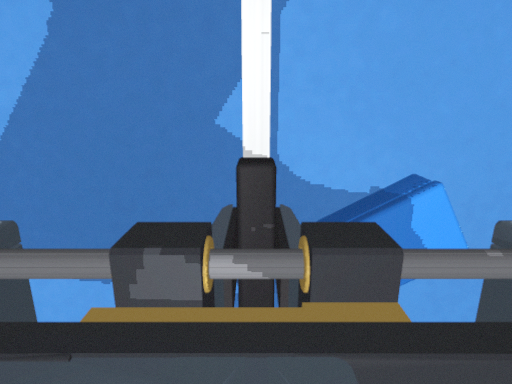

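View pics/g_scenec.png

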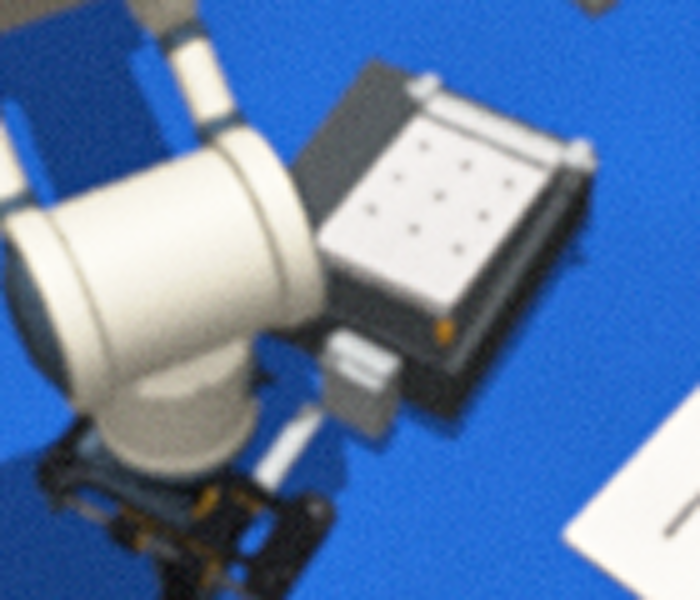

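```bash
cat >> h.py <<'E'
SPC=np.array([.4917,.3887,0]); SPX=np.array([.9476,-.3195,0]); SPX/=np.linalg.norm(SPX)
SGX=-.036; SGZ=.004
def tool_from_sp(c,d,sgn=1):
    yv=np.cross([0,0,1],d); x=sgn*yv; y=np.array([0,0,-1.]); return c+d*SGX+[0,0,SGZ],np.stack([x,y,np.cross(x,y)],1)
E
python3 - <<'E'
from h import *
from bench import ctrl
p,To=tool_from_bar(BARO,barR(BARX),-1)
c=ctrl.current_tool_pos(); ctrl.move_l(c+[0,-.0,.03],vel=.15)
ctrl.goto(p+[0,0,.06],To)
print(ctrl.move_l(p+[0,0,.0003],vel=.08,contact_N=5),ctrl.current_tool_pos(),ctrl.current_contact_force())
ctrl.command_gripper(1.0)
ctrl.move_l(p+[0,0,.12],vel=.25)
print(ctrl.current_t())
cv2.imwrite("pics/h_wrist.png",ctrl.read_camera("wrist"))
for s in(1,-1):
    q,T=tool_from_sp(SPC,SPX,s); print(ctrl.ik(q,T),ctrl.ik(q+[0,0,.1],T))
E
```

```text
True [ 0.4994 -0.2792  0.0025] [-1.0247  0.6431  6.3202]
19.6833
[ 35.5463  41.8221  90.1376   0.      48.0404 -35.8213] [ 35.5463  33.8481  86.4216   0.      59.7303 -35.8213]
[ 35.5463  41.8221  90.1376  -0.      48.0404 144.1787] [ 35.5463  33.8481  86.4216  -0.      59.7303 144.1787]
```

View pics/h_wrist.png

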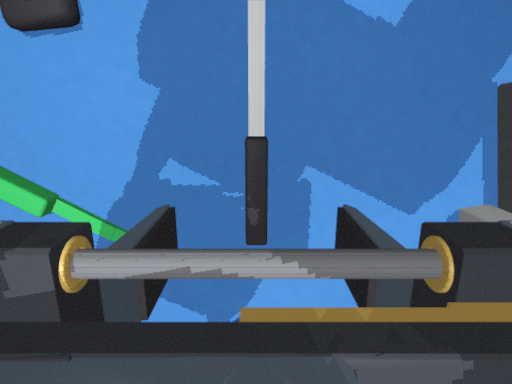

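```bash
python3 - <<'E'
from h import *
from bench import ctrl
c=ctrl.current_tool_pos(); ctrl.move_l([c[0]-.05,c[1]+.03,.26],vel=.3)
q,T=tool_from_sp(SPC,SPX,1)
ctrl.goto(q+[0,0,.22],T); ctrl.move_l(q+[0,0,.10],vel=.25)
print(ctrl.current_t(),ctrl.current_tool_pos(),q)
np.savez("w2.npz",p=ctrl.current_tool_pos(),R=ctrl.current_eef_rot())
cv2.imwrite("pics/i_wrist.png",ctrl.read_camera("wrist"));t=ctrl.read_camera("top");cv2.imwrite("pics/i_top.png",t)
cv2.imwrite("pics/i_topc.png",cv2.resize(t[130:270,190:390],None,fx=4,fy=4))
E
```

```text
23.3333 [0.4583 0.4003 0.105 ] [0.4576 0.4002 0.004 ]
```

View pics/i_wrist.png

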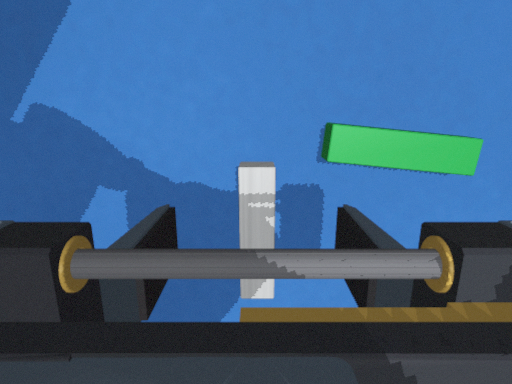

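View pics/i_topc.png

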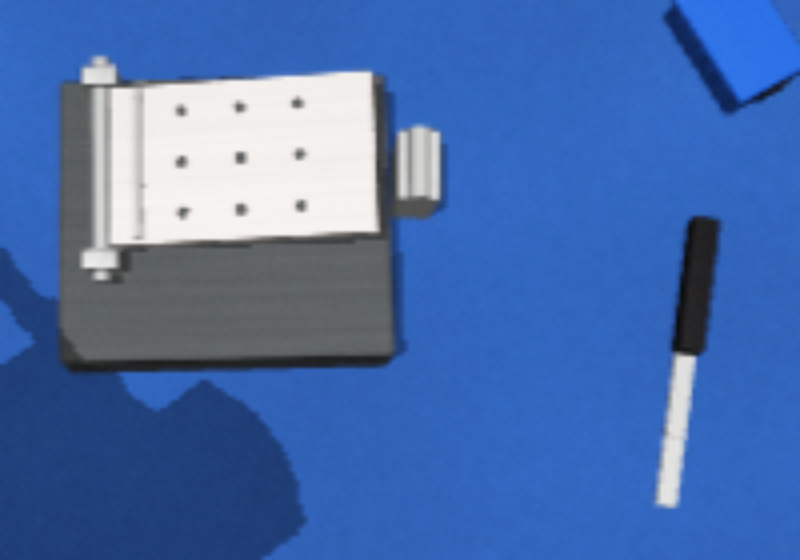

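```bash
python3 - <<'E'
from h import *
from bench import ctrl
P=ctrl.camera_params("wrist"); w=np.load("w2.npz"); T=np.eye(4);T[:3,:3]=w["R"];T[:3,3]=w["p"];T=T@P["T_tool_cam"]
a=onplane((257,167.5),.026,P,T); b=onplane((257,298),.026,P,T)
print(a,b,np.linalg.norm(a-b),"ctr",(a+b)/2,"vs",SPC, (a-SPC)@SPX,(b-SPC)@SPX)
# plate angle from top view: free edge corner near
P=ctrl.camera_params("top")
for ph in(.0,.14,.16,.18,.2):
    f=lambda x:(proj(g2w([x,.075-.18*np.cos(ph)-.008*np.sin(ph),.092+.18*np.sin(ph)+.008*np.cos(ph)]),P)-[190,130]+.5)*4
    print(ph,f(-.025),f(.085))
c,To=tool_from_sp(SPC,SPX,1)
print("touch",ctrl.move_l(c,vel=.12,contact_N=8),ctrl.current_tool_pos())
ctrl.command_gripper(0.0); print(ctrl.current_grip_width())
ctrl.move_l(c+[0,0,.2],vel=.25); print(ctrl.current_grip_width(),ctrl.current_t(),ctrl.current_contact_force(),ctrl.current_wrist_torque())
q,T=tool_from_sp(g2w([-.13,-.078,.12]),GR[:,0],1)
ctrl.goto(q+[0,0,.02],T); print(ctrl.current_t(),ctrl.current_tool_pos()-q)
np.savez("w3.npz",p=ctrl.current_tool_pos(),R=ctrl.current_eef_rot())
cv2.imwrite("pics/j_wrist.png",ctrl.read_camera("wrist"))
s=ctrl.read_camera("scene");cv2.imwrite("pics/j_scenec.png",cv2.resize(s[130:270,160:320],None,fx=4.5,fy=4.2,interpolation=cv2.INTER_CUBIC))
E
```

```text
[0.4364 0.4092 0.026 ] [0.5483 0.3715 0.026 ] 0.11808067108592399 ctr [0.4923 0.3903 0.026 ] vs [0.4917 0.3887 0.    ] -0.05894807257357244 0.059132598235431155
0.0 [380.2457 239.4901] [374.3464  81.8682]
0.14 [381.9734 232.2648] [375.9001  70.993 ]
0.16 [381.7829 231.2265] [375.6926  69.4255]
0.18 [381.4798 230.1879] [375.3745  67.8564]
0.2 [381.0629 229.1496] [374.9447  66.2866]
touch False [0.458  0.4005 0.0047]
0.3266103252449467
0.3266791055495558 26.325 [-0.636   0.6374 -2.7817] [0.0625 0.1506 0.0232]
27.925 [0.0006 0.0003 0.02  ]
```

View pics/j_wrist.png

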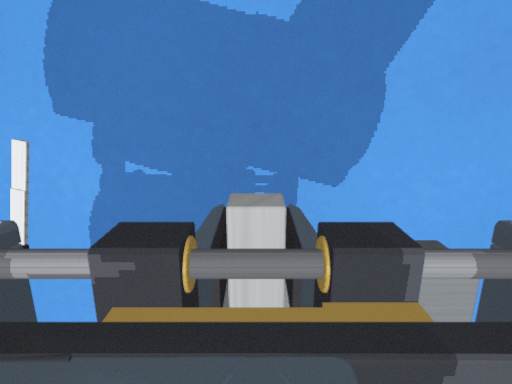

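View pics/j_scenec.png

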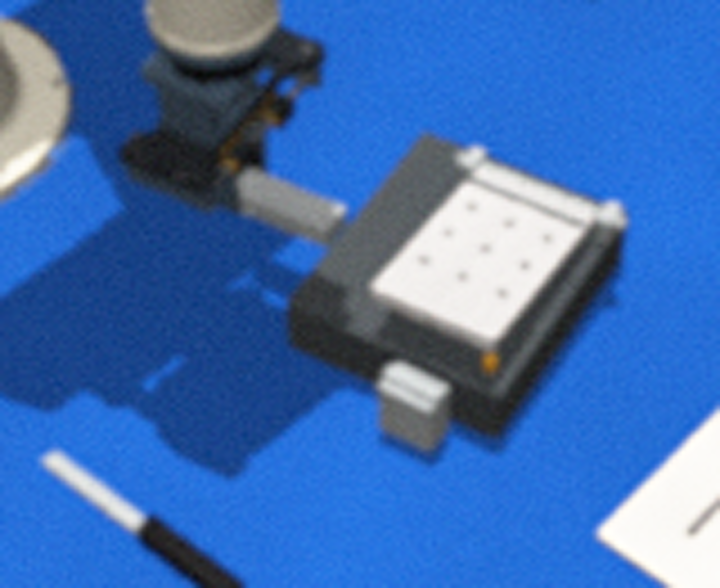

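```bash
python3 - <<'E'
from h import *
from bench import ctrl
gx=GR[:,0]
q,T=tool_from_sp(g2w([-.13,-.078,.0735]),gx,1)
print("dn",ctrl.move_l(q,vel=.1,contact_N=6),ctrl.current_tool_pos()-q,ctrl.current_contact_force())
q,T=tool_from_sp(g2w([-.024,-.078,.0735]),gx,1)
print("in",ctrl.move_l(q,vel=.06,contact_N=6),ctrl.current_tool_pos()-q,ctrl.current_contact_force())
cv2.imwrite("pics/k_wrist.png",ctrl.read_camera("wrist"))
s=ctrl.read_camera("scene");cv2.imwrite("pics/k_scenec.png",cv2.resize(s[130:270,160:320],None,fx=4.5,fy=4.2,interpolation=cv2.INTER_CUBIC)); print(ctrl.current_t())
E
```

```text
dn False [0.0003 0.     0.0003] [ 0.5723  0.0748 -3.9979]
in False [-0.0003  0.      0.    ] [-0.2463 -0.2892 -2.3974]
30.8583
```

View pics/k_scenec.png

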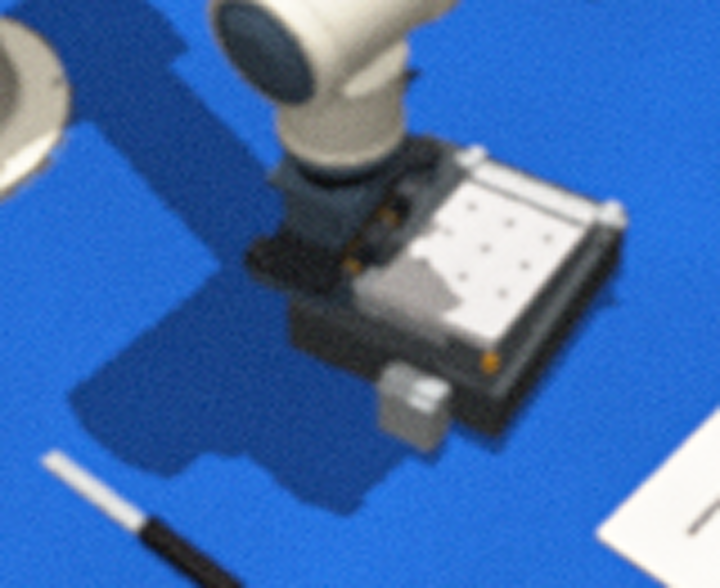

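View pics/k_wrist.png

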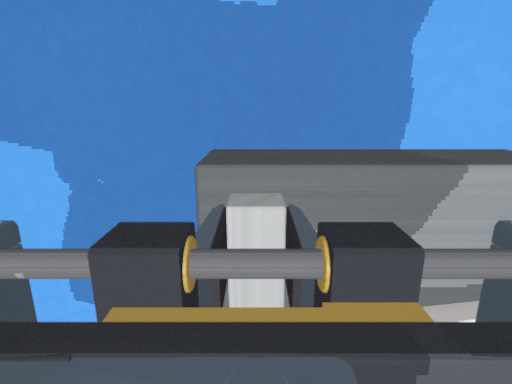

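```bash
python3 - <<'E'
from h import *
from bench import ctrl
gx=GR[:,0]
q,T=tool_from_sp(g2w([-.024,-.078,.0685]),gx,1)
print("dn",ctrl.move_l(q,vel=.03,contact_N=4),ctrl.current_tool_pos()-q,ctrl.current_contact_force())
ctrl.command_gripper(1.0); ctrl.sleep(.2)
c=ctrl.current_tool_pos(); ctrl.move_l(c+[0,0,.10],vel=.2)
c=ctrl.current_tool_pos(); ctrl.move_l(c+[-.08,0,.03],vel=.25)
ctrl.command_gripper(0.0)
np.savez("w4.npz",p=ctrl.current_tool_pos(),R=ctrl.current_eef_rot())
cv2.imwrite("pics/l_wrist.png",ctrl.read_camera("wrist"))
s=ctrl.read_camera("scene");cv2.imwrite("pics/l_scenec.png",cv2.resize(s[130:270,160:320],None,fx=4.5,fy=4.2,interpolation=cv2.INTER_CUBIC)); print(ctrl.current_t())
E
```

```text
dn True [ 0.0001 -0.      0.0009] [ 0.0692 -0.1789 -1.9796]
34.9083
```

View pics/l_scenec.png

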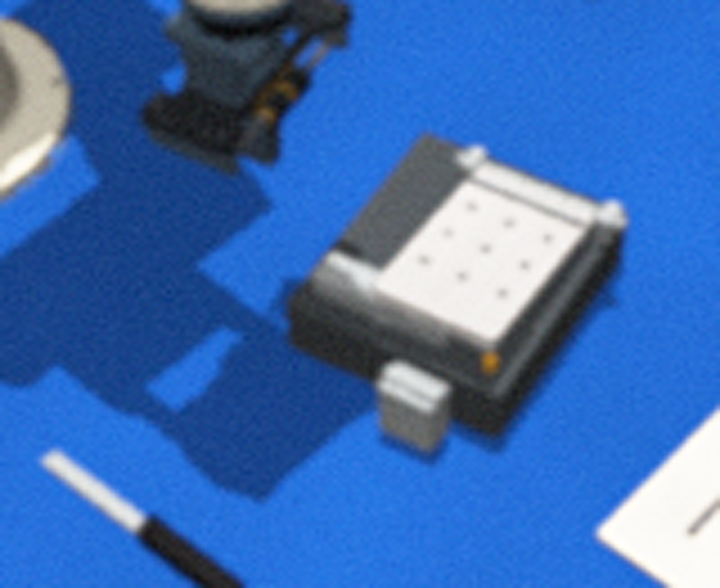

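View pics/l_wrist.png

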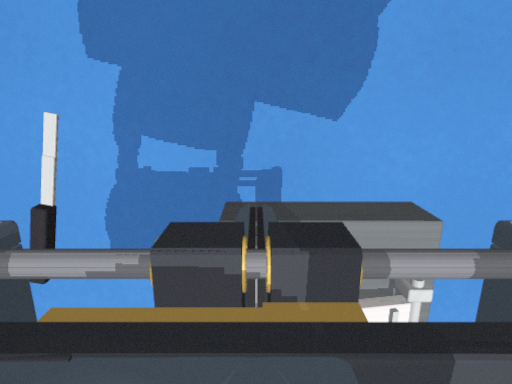

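```bash
python3 - <<'E'
from h import *
from bench import ctrl
T=ctrl.current_eef_rot()
a=g2w([.02,-.085,.17]); ctrl.move_l(a,vel=.2)
f0=ctrl.current_contact_force()
print(f0)
b=a.copy();b[2]=.132; print("pre",ctrl.move_l(b,vel=.08,contact_N=6))
b[2]=.107; print("press",ctrl.move_l(b,vel=.012,contact_N=15),ctrl.current_tool_pos(),ctrl.current_contact_force(),ctrl.current_t())
E
```

```text
[-0.3495  0.5062  0.1751]
pre False
press True [ 0.564  -0.0248  0.1143] [-1.2983 -0.7495  8.2877] 37.9
```

```bash
python3 - <<'E'
from h import *
from bench import ctrl
c=ctrl.current_tool_pos()
print(ctrl.move_l(c-[0,0,.002],vel=.006,contact_N=12),ctrl.current_tool_pos(),ctrl.current_contact_force())
ctrl.sleep(.2);print(ctrl.current_contact_force())
ctrl.move_l(c+[0,0,.05],vel=.1); 
d=ctrl.current_tool_pos()
ctrl.move_l([.36,.0,.30],vel=.3)
print(ctrl.current_t(),ctrl.current_contact_force())
s=ctrl.read_camera("scene");cv2.imwrite("pics/m_scenec.png",cv2.resize(s[130:290,160:320],None,fx=4,fy=3.7,interpolation=cv2.INTER_CUBIC)); t=ctrl.read_camera("top");cv2.imwrite("pics/m_top.png",t);cv2.imwrite("pics/m_topc.png",cv2.resize(t[130:270,190:390],None,fx=4,fy=4,interpolation=cv2.INTER_CUBIC))
E
```

```text
True [ 0.564  -0.0248  0.1143] [-1.8786  0.9278 10.3508]
[-2.2274  0.3408  9.7681]
39.9417 [ 0.8397 -0.5521  0.7094]
```

View pics/m_scenec.png

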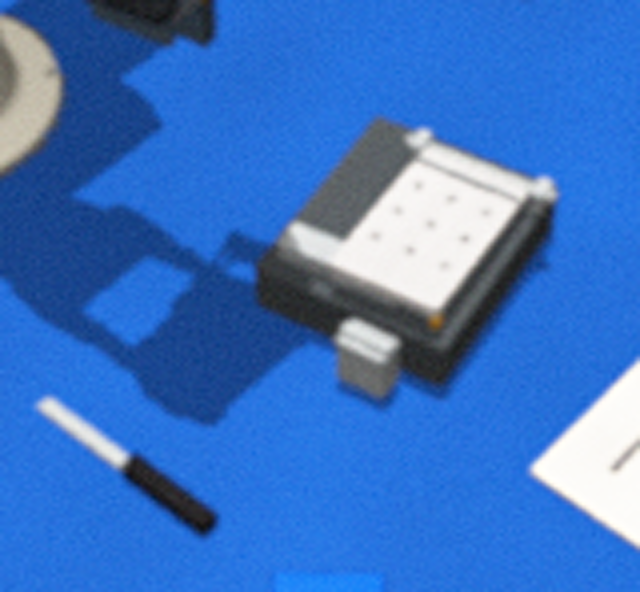

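View pics/m_topc.png

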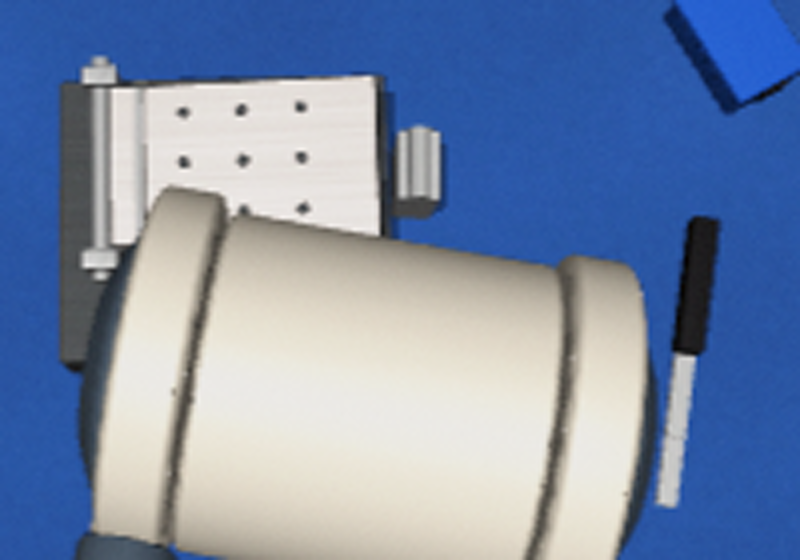

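```bash
python3 - <<'E'
from bench import ctrl
ctrl.sleep(.3); print(ctrl.current_dq().max() if hasattr(ctrl.current_dq(),'max') else ctrl.current_dq(), ctrl.current_t()); print(ctrl.sign_off())
E
```

```text
0.10434905061730299 40.3417
the job is handed in; nothing more can be done
None
```

I finished the whole job and handed it in at about 40 s of the 72 s allowed; the sign-off reports no verdict, so I don't know the result.

- **Levering:** I used the black-handled bar and pivoted it on the fulcrum ridge. The plate came up to roughly 0.15 rad; the camera estimates ranged from 0.14 to 0.18. It stayed up when I pulled the bar out, and I laid the bar back flat where it had been.
- **Spacer:** I slid the grey spacer in square from the robot's side. It touched down on the granite at the expected height, with its centre at about granite x = -24 mm, y = -78 mm, so about half its length is under the plate.
- **Pressing:** I pressed the plate down until it stopped hard. The fingertips were at 114.3 mm, which is where they should be if the plate rests on the spacer at about 0.087 rad. A second press didn't move it any further.

The last pictures show the bar flat on the bench and clear of the plate. The spacer is square on the ledge under the plate, and the arm is well clear. I kept away from the bystanders, but only the case was in the final pictures I viewed.

Two things I couldn't confirm:
- **Plate load on the spacer:** I couldn't measure this after letting go. I only inferred it: the plate held about 10 N of pressing without moving, which the hinge alone would not resist.
- **Fulcrum position:** the top camera put the ridge 31 mm from the plate's edge, just under the stated 32 to 42 mm. That is within calibration error and caused no trouble.

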